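# Slide the sequencing chip along the rail into its corner pocket

### The arm

A 6-joint arm with a two-finger parallel gripper is mounted at the origin on the work surface. World frame = base frame: x ahead of the robot, y to its left, z up, the work surface at z = 0. Lengths are in m, angles in rad, forces in N, time in s.
With the tool pointing down it reaches from about 0.35 to 0.85 m from the base axis. Payload 8.1 kg.
Tool frame: the origin (TCP) lies on the centre line of the jaws, within the pads' length; the fingertips stand 14 mm ahead of it and the grasp point (between the pads) lies 5 mm behind it; z points along the fingers, y is the direction in which the jaws open and shut (so a half turn about z gives the same grasp; the last joint's range is limited). The gripper opens to 93 mm and grips with 3 to 60 N. Pads are 15 mm wide; open, the fingers measure 128 mm over their backs; the gripper's body (75 mm by 188 mm) begins 65 mm behind the grasp point.
Start: joints at [-1.272, 0.13, 1.488, -0, 1.523, -0.085], TCP at [0.225, -0.556, 0.233] pointing down, gripper open.
Joint ranges: [-2.96, 2.96], [-0.89, 2.26], [0.02, 2.5], [-1.34, 4.48], [0, 2.73], [-2.66, 2.66]. Speed limits (rad/s): [2.39, 2.39, 2.79, 3.14, 3.14, 3.14].

### API

Orientations are given as a rotation vector (axis times angle).
In Python, from plant import robot gives the robot as it stands.
- The arm moves only by the tool jog_arm, never from a script. Its argument "steps" is a list of rows, each a list of 7 numbers: the closure, from 0 (fully open) to 1 (shut), then the shift along the tool's x, y, z in m, then the turn, a rotation vector about the tool's x, y, z in rad. In form: [[jaw, tx, ty, tz, rx, ry, rz], ...]. A call has 1 to 5 rows; each row is the pose to reach, as a shift and turn from the pose measured when the call began, along the tool's axes at that moment; what a row does not reach only later rows make up. A row lasts 1/8 s, in which the tool goes at most 62.5 mm and 10.7 degrees, less where a joint would pass 70% of its speed; a pose out of reach is approached as far as the arm can. A call with a gripper value outside its range is refused whole. The fingers move at their own pace and stop on an object; "force" is the grip in N (left out, the last holds). Time passes only in rows, so rows that repeat a pose let the fingers close. It gives the time, the measured TCP pose, the force and the opening at its end, in the units of the state.
- robot.read_state(): the state, without advancing time (a new reading comes with each control period).
- robot.read_camera(name): name is "scene" or "side" or "wrist"; returns a dict with "image" (420x560x3 uint8, red, green, blue), "mtx" (3x3 intrinsics, pixels), "extrinsics" (4x4, takes a point from camera to world coordinates); the wrist camera has in their place "tool_from_camera" (4x4, takes a point from camera to tool coordinates, whose origin is the TCP and whose axes are the flange's). Camera axes: x right, y down, z forward; pixel columns grow to the right and rows downward; lengths in m; the calibration is good to about 2 mm. A picture is of the moment at which its call begins: read the wrist's pose just before it. There is no depth.
- robot.close_job(): hands the job in, once; it reports no verdict.
The state is a dict: "t": time; "q": joint angles; "dq": joint speeds; "joint_torque": joint torques, N m; "tool_pos": TCP position; "orientation": TCP orientation; "force": force on the tool from outside, world axes, zero at the start; "wrist_torque": the same for the moment, N m; "opening": finger opening in m.
Only numpy, scipy, OpenCV 4.12 (cv2) and the standard library are available. Lean on these libraries where they do the work, as an engineer would, in place of code of your own. Each camera call takes 0.05 s, during which the arm holds its last target.

### The job

Using only a fingertip or the outside of the fingers, push the square sequencing chip across the loading deck until it lies flat against the long rail, then, keeping it against the rail, slide it along into the open corner pocket that has the contact field, until it sits fully home and square against both rail and end stop. Do not pick up, lift or tip the chip at any time, and leave everything else on the deck and bench where it is. Finish with the hand clear of the chip.

Things in the scene. Friction and masses are not known exactly. Their poses are not given: they have to be found in the camera images.
- deck: Fixed aluminium loading deck, a plate 180 mm (x) by 320 mm (y), 20 mm thick, yaw up to 0.3 rad. Origin: centre of the underside; z up, x away from the robot, y left along the deck. Steel ledges 8 mm high stand on its top: rail, end stops, cheeks. They form a corner pocket at each end, 41 mm wide, open to the deck's middle; one is free, one is filled. A seated part's centre: deck x 51, |y| 121 mm.
- rail (a point): Middle of the long rail's inner face (the face towards the robot), at the deck's top face: deck x = 70, y = 0 mm. The rail runs the deck's whole length along its far edge, 8 mm high, 14 mm thick.
- stop_left (a point): Inner face of the end stop at the deck's +y end, on the deck's top face (deck x = 51, y = 140 mm). The stop is 8 mm high and runs from the rail towards the robot to deck x = 7 mm. The other end stop mirrors it at y = -140 mm.
- cheek_left (a point): Inner face of the cheek at the +y end, on the deck's top face (deck x = 29, y = 104 mm). The cheek is a ledge parallel to the rail, 8 mm high and thick, from here to the end stop; towards the deck's middle it flares away from the rail, as a lead-in, to about deck x = 20 mm at y = 86 mm. Mirrored at the -y end.
- contacts: The field of small brass contacts (34 x 34 mm, less than 1 mm proud, no obstacle) on the floor of the free pocket, at either the deck's +y or -y end. Fixed to the deck. Origin: the place on the deck's top face where the centre of the seated chip's underside belongs; axes parallel to the deck's.
- blank: Grey blanking block, 37 x 37 x 14 mm with a small knob on top (24 mm in all), fixed in the other corner pocket. Origin: centre of its underside.
- chip: The sequencing chip: a loose square black plastic frame 38 x 38 x 8 mm with a 26 x 26 mm metal lid 2 mm higher (10 mm in all), about 40 g. It starts on the deck's middle part (deck x -30 to +10 mm, |y| under 35 mm), turned by up to 0.5 rad to the deck. Origin: centre of its underside, z up; the four sides are alike, faces square to x and y.
- disc: Bystander: loose round black balance disc, diameter 32 mm, 11 mm high, standing on the deck near one of its two corners on the robot's side (about deck x = -65, |y| = 115 mm). Origin: centre of its underside.
- vial: Bystander: loose small glass vial, diameter 22 mm, 42 mm tall, upright on the deck near the other corner on the robot's side. Origin: centre of its underside.
- rack: Bystander: loose white tube rack 70 x 130 mm, 50 mm high with tubes, on the bench left of the deck. Origin: centre of its underside.
- tipbox: Bystander: loose grey box of pipette tips 85 x 120 mm, 60 mm high, on the bench right of the deck. Origin: centre of its underside.
- pipette: Bystander: loose pipette 265 mm long, 24 mm thick, lying on the bench at the far right. Origin: under its middle; x along it.
- marker: Bystander: loose marker pen 125 mm long, 16 mm thick, lying on the bench at the near right. Origin: under its middle; x along it.
- dish: Bystander: loose shallow white dish, diameter 84 mm, 14 mm high, on the bench at the near left. Origin: centre of its underside.
Not all that is in view belongs to the job. Leave any blue look-alike of the chip alone.

How it is judged:
By the outcome, as a careful person would: the job done as asked, in the order asked, and still so for the second after the job is handed in, with the robot touching nothing.
It also fails if it takes over 48 s, if anything falls off the work surface, if the arm or the gripper's body presses on something with over 40 N, if the wrist force passes 120 N, or if a joint passes its speed limit or range.

## Working session

There is one attempt and no reset: what is moved stays moved. The work goes in short steps, Python scripts to look and compute and a tool call to move; the robot and the scene stay as the last step left them, time stands still between calls to the robot, and variables do not carry over. Pictures are saved under pics/ and viewed, and the job is handed in when it is done.

Besides the shell and the picture viewer there is one more tool, called after "Request:" by a JSON object that holds its "op" and its "data", one argument or row to a line. jog_arm: Moves the arm, as the interface text tells. Its arguments: {"type":"object","properties":{"steps":{"type":"array"},"force":{"type":"number"}},"required":["steps"]}

```bash
ls; mkdir -p pics; python3 - <<'E'
from plant import robot
import cv2
for n in ["scene","side","wrist"]:
    s=robot.read_state()
    c=robot.read_camera(n)
    cv2.imwrite(f"pics/{n}0.png",c["image"][:,:,::-1])
    print(n,c["mtx"].round(1).tolist(),(c.get("extrinsics") if "extrinsics" in c else c["tool_from_camera"]).round(4).tolist())
print(s)
E
```

```text
pics
scene [[513.0, 0.0, 274.4], [0.0, 513.0, 209.9], [0.0, 0.0, 1.0]] [[0.1116, 0.7859, -0.6082, 1.3716], [0.9937, -0.0857, 0.0717, -0.1124], [0.0042, -0.6124, -0.7905, 1.1857], [0.0, 0.0, 0.0, 1.0]]
side [[420.8, 0.0, 283.0], [0.0, 420.8, 201.8], [0.0, 0.0, 1.0]] [[-0.8956, -0.1996, 0.3975, 0.0648], [-0.4442, 0.4466, -0.7767, 0.8132], [-0.0224, -0.8722, -0.4886, 0.5597], [0.0, 0.0, 0.0, 1.0]]
wrist [[346.8, 0.0, 281.4], [0.0, 346.8, 210.5], [0.0, 0.0, 1.0]] [[-0.0002, -0.9635, -0.2677, 0.0751], [1.0, -0.0, -0.0007, -0.0003], [0.0007, -0.2677, 0.9635, -0.1525], [0.0, 0.0, 0.0, 1.0]]
{'t': 0.1, 'q': array([-1.27242186e+00,  1.31104552e-01,  1.48913718e+00,  1.09842239e-05,
        1.52300077e+00, -8.54176431e-02]), 'dq': array([-0.00021377, -0.00319337, -0.00399843,  0.0007021 ,  0.0005819 ,
       -0.00093435]), 'joint_torque': array([ 3.21195866e-04, -5.61339498e+01, -4.93098485e+01,  7.70151266e-02,
        2.90071545e-02, -6.66325013e-05]), 'tool_pos': array([ 0.22453728, -0.55588657,  0.23169926]), 'orientation': array([-3.08231539e+00, -5.98852162e-01,  2.58155137e-04]), 'force': array([-0.27905699, -0.91212318,  0.47167934]), 'wrist_torque': array([ 0.00583469, -0.00513279, -0.02017113]), 'opening': 0.09301953162819694}
```

View pics/scene0.png

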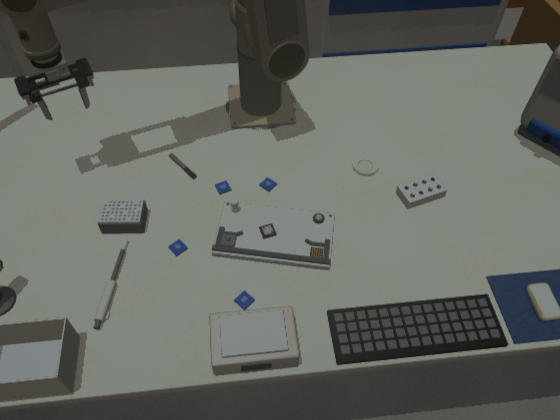

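View pics/side0.png

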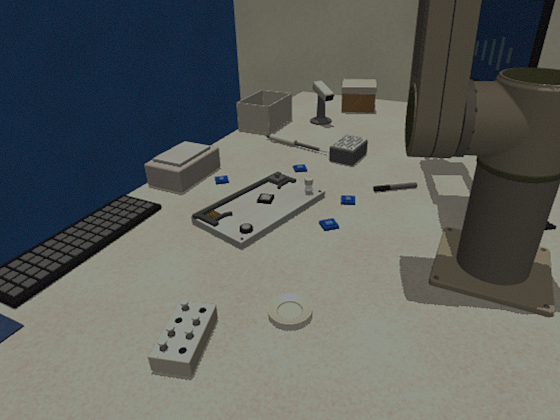

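View pics/wrist0.png

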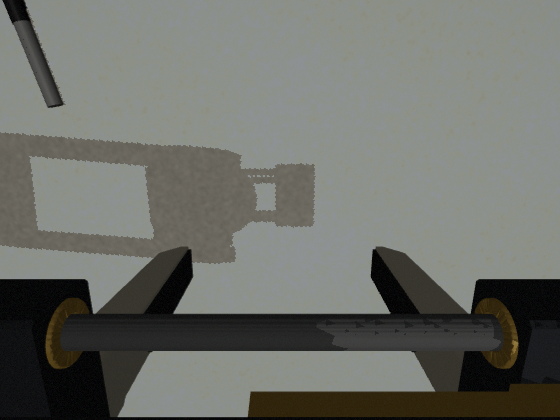

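The scene view shows the deck at px (215–335, 205–263), the contacts at its +y end (317,252), the blank at (229,239), the chip at (267,230), the disc at (318,217) and the vial at (235,205). I'll measure these now.

```bash
cat > h.py <<'E'
import numpy as np, cv2
from scipy.spatial.transform import Rotation as R
def ray(c,px,z,T=None):
    T=c["extrinsics"] if T is None else T
    px=np.atleast_2d(np.array(px,float))
    d=np.c_[px,np.ones(len(px))]@np.linalg.inv(c["mtx"]).T@T[:3,:3].T
    o=T[:3,3]; return o+d*((z-o[2])/d[:,2])[:,None]
def toolT(s):
    T=np.eye(4);T[:3,:3]=R.from_rotvec(s["orientation"]).as_matrix();T[:3,3]=s["tool_pos"];return T
E
python3 - <<'E'
from h import *
from plant import robot
c=robot.read_camera("scene")
im=c["image"][:,:,::-1]
cv2.imwrite("pics/scene_z.png",cv2.resize(im[190:275,200:350],None,fx=5,fy=5,interpolation=cv2.INTER_CUBIC))
for n,p,z in [("chip",(267,230),.03),("cont",(317,252),.02),("blank",(229,239),.034),("disc",(318,217),.03),("vial",(235,208),.05)]:
    print(n,ray(c,p,z).round(3))
print(toolT(robot.read_state()).round(3))
E
```

```text
chip [[ 0.55  -0.036  0.03 ]]
cont [[0.63  0.092 0.02 ]]
blank [[ 0.572 -0.142  0.034]]
disc [[0.521 0.112 0.03 ]]
vial [[ 0.479 -0.118  0.05 ]]
[[ 0.927  0.374 -0.     0.225]
 [ 0.374 -0.927  0.001 -0.556]
 [ 0.    -0.001 -1.     0.232]
 [ 0.     0.     0.     1.   ]]
```

View pics/scene_z.png

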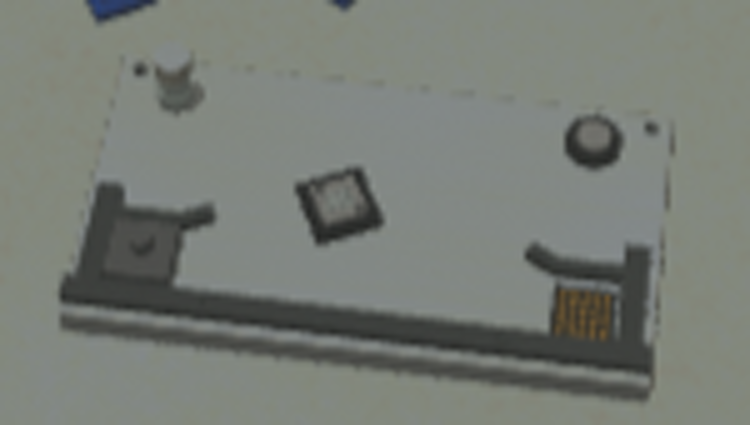

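Request:
{"op": "jog_arm", "data": {
  "steps": [
    [1, 0.05, -0.05, 0, 0, 0, 0.12],
    [1, 0.09, -0.09, 0, 0, 0, 0.25],
    [1, 0.13, -0.13, -0.01, 0, 0, 0.37],
    [1, 0.17, -0.17, -0.01, 0, 0, 0.5],
    [1, 0.21, -0.21, -0.01, 0, 0, 0.624]
  ],
  "force": 20
}}

```text
t: 0.82
tool_pos: [0.3411, -0.281, 0.2424]
orientation: [-3.117, 0.383, -0.0]
force: [0.4, -0.3, -0.6]
opening: 0.0473
```

```bash
python3 - <<'E'
from h import *
from plant import robot
s=robot.read_state();T=toolT(s);print(s["t"],T.round(3),s["opening"])
print("to go in tool",(T[:3,:3].T@(np.array([.47,0.0,.24])-T[:3,3])).round(3), "yaw",np.arctan2(T[1,0],T[0,0]))
E
```

```text
0.825 [[ 0.97  -0.242  0.     0.341]
 [-0.242 -0.97   0.001 -0.281]
 [ 0.    -0.001 -1.     0.242]
 [ 0.     0.     0.     1.   ]] 0.04731769137347144
to go in tool [ 0.057 -0.304  0.003] yaw -0.24473100288446206
```

Request:
{"op": "jog_arm", "data": {
  "steps": [
    [1, 0.01, -0.06, 0, 0, 0, 0],
    [1, 0.02, -0.12, 0, 0, 0, 0],
    [1, 0.035, -0.18, 0, 0, 0, 0],
    [1, 0.045, -0.24, 0, 0, 0, 0],
    [1, 0.055, -0.3, 0, 0, 0, 0]
  ]
}}

```text
t: 1.45
tool_pos: [0.4676, -0.0012, 0.2427]
orientation: [-3.118, 0.383, -0.001]
force: [1.3, -1.0, -0.3]
opening: 0.0013
```

Request:
{"op": "jog_arm", "data": {
  "steps": [
    [1, 0, -0.02, 0, 0, 0, 0],
    [1, 0, -0.02, 0, 0, 0, 0]
  ]
}}

```text
t: 1.7
tool_pos: [0.4724, 0.0197, 0.2425]
orientation: [-3.118, 0.378, -0.0]
force: [-0.6, 0.1, -0.3]
opening: 0.0004
```

```bash
python3 - <<'E'
from h import *
from plant import robot
s=robot.read_state();T=toolT(s);print(s["t"],T.round(4),s["opening"])
c=robot.read_camera("wrist");im=c["image"][:,:,::-1]
np.savez("w1.npz",im=im,T=T@c["tool_from_camera"],mtx=c["mtx"])
cv2.imwrite("pics/w1.png",im)
E
```

```text
1.7 [[ 9.710e-01 -2.390e-01  2.000e-04  4.724e-01]
 [-2.390e-01 -9.710e-01  7.000e-04  1.970e-02]
 [ 0.000e+00 -7.000e-04 -1.000e+00  2.425e-01]
 [ 0.000e+00  0.000e+00  0.000e+00  1.000e+00]] 0.0004427525954526275
```

View pics/w1.png

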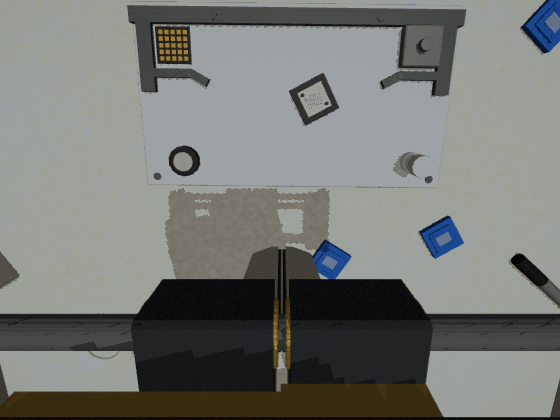

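The wrist view shows contacts at (173,45), chip at (314,98), disc at (184,160), vial at (415,165) and rail at row ~20. The deck is nearly aligned with the tool.

```bash
cat > meas.py <<'E'
from h import *
def load(f):
    d=np.load(f);return d["im"],{"mtx":d["mtx"]},d["T"]
def big(m):
    cs,_=cv2.findContours(m.astype(np.uint8),cv2.RETR_EXTERNAL,cv2.CHAIN_APPROX_NONE)
    return sorted(cs,key=cv2.contourArea)[::-1]
E
python3 - <<'E'
from meas import *
im,c,T=load("w1.npz")
hsv=cv2.cvtColor(im,cv2.COLOR_BGR2HSV);g=cv2.cvtColor(im,cv2.COLOR_BGR2GRAY)
print(T[:3,3].round(3))
# contacts
m=cv2.inRange(hsv,(12,100,80),(35,255,255));m[:,300:]=0;m[90:]=0
ys,xs=np.nonzero(m);pts=np.c_[xs,ys].astype(np.float32)
r=cv2.minAreaRect(pts);print("cont px",r)
pc=ray(c,cv2.boxPoints(r),.0205,T);print("contacts",pc.mean(0).round(4),"edges",np.linalg.norm(np.diff(pc,axis=0),axis=1).round(4))
# deck rail inner lower edge: first bright row below rail
pr=[]
for col in range(195,395,5):
    colg=g[15:45,col].astype(int);k=np.argmax(np.diff(colg));pr.append((col+.0,15+k+.5))
w=ray(c,pr,.02,T);f=np.polyfit(w[:,1],w[:,0],1);print("rail x=",f,"resid",np.abs(np.polyval(f,w[:,1])-w[:,0]).max(),"yaw",-np.arctan(f[0])*1,)
# chip
m=(g<90)&(hsv[...,1]<90);m[:60]=0;m[140:]=0;m[:,:270]=0;m[:,:][:,360:]=0
k=big(m)[0];r=cv2.minAreaRect(k.astype(np.float32));print("chip",r)
for z in(.02,.028):
  p=ray(c,cv2.boxPoints(r),z,T);print(z,p.mean(0).round(4),np.linalg.norm(np.diff(p,axis=0),axis=1).round(4),np.arctan2(*(p[1]-p[0])[[1,0]]))
cv2.imwrite("pics/w1z.png",cv2.resize(im[0:200,120:480],None,fx=2.2,fy=2.2,interpolation=cv2.INTER_CUBIC))
E
```

```text
[0.545 0.002 0.395]
cont px ((173.0, 44.5), (31.0, 30.0), 90.0)
contacts [0.6352 0.0912 0.0205] edges [0.0294 0.0282 0.03  ]
rail x= [0.25850127 0.63101497] resid 0.0005207991149706048 yaw -0.25296371132065754
chip ((313.9000244140625, 98.80000305175781), (38.9075813293457, 39.35479736328125), 63.43495178222656)
0.02 [ 0.5517 -0.0332  0.02  ] [0.0393 0.0387 0.0403] -1.3695127795059416
0.028 [ 0.5516 -0.0324  0.028 ] [0.0384 0.0379 0.0394] -1.3695127795059434
```

View pics/w1z.png

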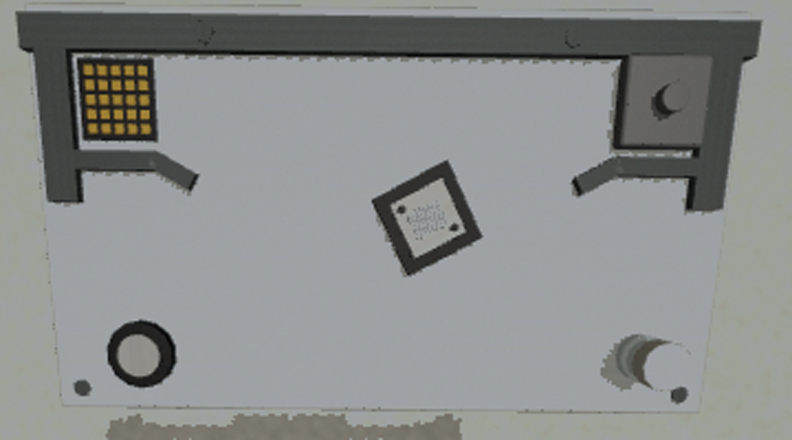

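```bash
python3 - <<'E'
from meas import *
im,c,T=load("w1.npz")
z=im[230:340,210:350].astype(float)*2.0
cv2.imwrite("pics/fz.png",cv2.resize(np.clip(z,0,255).astype(np.uint8),None,fx=5,fy=5,interpolation=cv2.INTER_CUBIC))
E
```

```text
(no output)
```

View pics/fz.png

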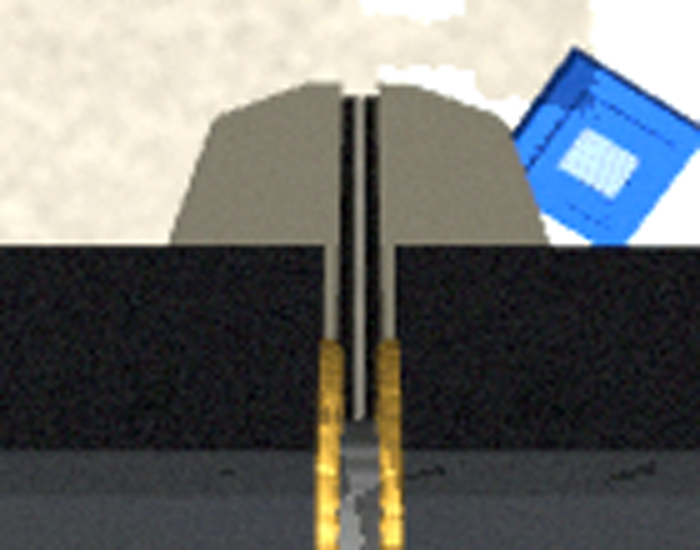

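Request:
{"op": "jog_arm", "data": {
  "steps": [
    [1, 0.012, 0.01, 0.05, 0, 0, 0.005],
    [1, 0.022, 0.02, 0.1, 0, 0, 0.01],
    [1, 0.033, 0.03, 0.15, 0, 0, 0.012],
    [1, 0.033, 0.03, 0.185, 0, 0, 0.012],
    [1, 0.033, 0.03, 0.185, 0, 0, 0.012]
  ]
}}

```text
t: 2.38
tool_pos: [0.4939, -0.0196, 0.0545]
orientation: [-3.116, 0.402, 0.011]
force: [-1.0, -0.4, 1.2]
opening: 0.0008
```

```bash
cat > go.py <<'E'
from h import *
from plant import robot
import sys
yw=-0.253; O=np.array([.5555,-.0132]); X=np.array([np.cos(yw),np.sin(yw)]);Y=np.array([-np.sin(yw),np.cos(yw)])
def deck(p): d=np.asarray(p)[...,:2]-O; return np.stack([d@X,d@Y],-1)
def where():
    s=robot.read_state();T=toolT(s)
    print("t",round(s["t"],2),"deck xy mm",(deck(T[:3,3])*1e3).round(1),"z",round(T[2,3]*1e3,1),"yaw rel",round(float(np.arctan2(T[1,0],T[0,0])-yw),4),"tilt",T[:2,2].round(4),"F deck",(np.array([s["force"][:2]@X,s["force"][:2]@Y,s["force"][2]])).round(1))
    return s,T
if __name__=="__main__":
    s,T=where()
    if len(sys.argv)>3:
        x,y,z=[float(v)/1e3 for v in sys.argv[1:4]]
        w=np.r_[O+x*X+y*Y,z]
        print("tool shift",(T[:3,:3].T@(w-T[:3,3])).round(4))
E
python3 go.py -55 -18 37
```

```text
t 2.38 deck xy mm [-58.1 -21.6] z 54.5 yaw rel -0.0038 tilt [-0.0066  0.001 ] F deck [-0.8 -0.7  1.2]
tool shift [ 0.0032 -0.0036  0.0174]
```

Request:
{"op": "jog_arm", "data": {
  "steps": [
    [1, 0.003, -0.004, 0.01, 0, 0, 0],
    [1, 0.003, -0.004, 0.0175, 0, 0, 0],
    [1, 0.003, -0.004, 0.0175, 0, 0, 0]
  ]
}}

```text
t: 2.75
tool_pos: [0.4978, -0.0164, 0.0371]
orientation: [-3.116, 0.402, 0.01]
force: [-0.6, -0.2, -0.5]
opening: 0.0004
```

```bash
python3 go.py -55 -18 37
```

```text
t 2.75 deck xy mm [-55.  -17.5] z 37.1 yaw rel -0.0035 tilt [-0.0064  0.0009] F deck [-0.5 -0.4 -0.5]
tool shift [0.     0.0005 0.0001]
```

Request:
{"op": "jog_arm", "data": {
  "steps": [
    [1, 0.012, 0, 0, 0, 0.006, 0],
    [1, 0.022, 0, 0, 0, 0.006, 0],
    [1, 0.03, 0, 0, 0, 0.006, 0],
    [1, 0.038, 0, 0, 0, 0.006, 0],
    [1, 0.046, 0, 0, 0, 0.006, 0]
  ]
}}

```text
t: 3.38
tool_pos: [0.5428, -0.0282, 0.0368]
orientation: [3.115, -0.402, -0.001]
force: [-0.2, -0.7, 0.3]
opening: 0.0003
```

```bash
python3 - <<'E'
from go import *
where()
c=robot.read_camera("wrist");im=c["image"][:,:,::-1]
s,T=where()
np.savez("w2.npz",im=im,T=T@c["tool_from_camera"],mtx=c["mtx"])
cv2.imwrite("pics/w2.png",im)
E
```

```text
t 3.38 deck xy mm [ -8.5 -17.7] z 36.8 yaw rel -0.0035 tilt [-0.0008 -0.0006] F deck [ 0.  -0.7  0.3]
t 3.42 deck xy mm [ -7.6 -17.7] z 37.0 yaw rel -0.0036 tilt [ 0.0003 -0.0009] F deck [-0.6 -0.4  0.4]
```

View pics/w2.png

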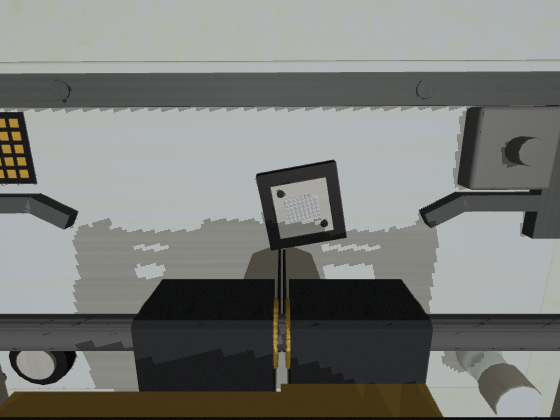

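The chip has turned nearly square, and its centre is about 10 mm to the right of the finger (px 301 vs 282). I'll back off, shift a little and go on.

Request:
{"op": "jog_arm", "data": {
  "steps": [
    [1, -0.005, 0, 0, 0, 0, 0],
    [1, -0.005, 0.006, 0.001, 0, 0, 0],
    [1, 0.002, 0.006, 0.001, 0, 0, 0],
    [1, 0.009, 0.006, 0.001, 0, 0, 0],
    [1, 0.016, 0.006, 0.001, 0, 0, 0]
  ]
}}

```text
t: 4.05
tool_pos: [0.5583, -0.0385, 0.0362]
orientation: [3.115, -0.402, 0.001]
force: [-0.1, 0.8, 0.5]
opening: 0.0004
```

```bash
python3 - <<'E'
from go import *
c=robot.read_camera("wrist");im=c["image"][:,:,::-1]
s,T=where()
np.savez("w3.npz",im=im,T=T@c["tool_from_camera"],mtx=c["mtx"])
cv2.imwrite("pics/w3.png",im)
E
```

```text
t 4.1 deck xy mm [  9.9 -23.8] z 36.4 yaw rel -0.0038 tilt [ 0.0016 -0.0011] F deck [-0.2 -0.2  0.2]
```

View pics/w3.png

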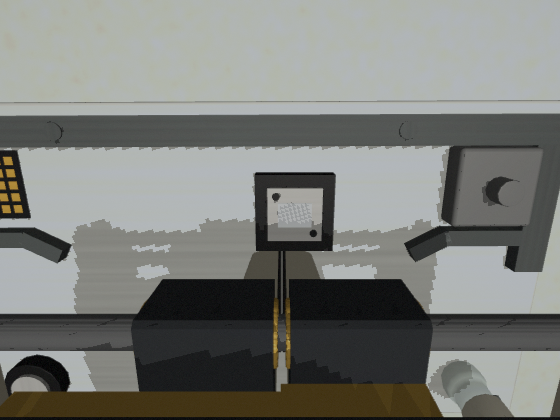

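The chip is now square to the finger (px 256–334), about 14.5 mm short of the rail.

Request:
{"op": "jog_arm", "data": {
  "steps": [
    [1, 0.005, 0, 0, 0, 0, 0],
    [1, 0.009, 0, 0, 0, 0, 0],
    [1, 0.0125, 0, 0, 0, 0, 0],
    [1, 0.015, 0, 0, 0, 0, 0],
    [1, 0.016, 0, 0, 0, 0, 0]
  ]
}}

```text
t: 4.72
tool_pos: [0.5714, -0.0419, 0.0357]
orientation: [3.116, -0.402, -0.01]
force: [-17.8, 3.9, 14.8]
opening: 0.0007
```

```bash
python3 - <<'E'
from go import *
c=robot.read_camera("wrist");im=c["image"][:,:,::-1]
s,T=where()
np.savez("w4.npz",im=im,T=T@c["tool_from_camera"],mtx=c["mtx"])
cv2.imwrite("pics/w4.png",cv2.resize(im[100:300,180:400],None,fx=3,fy=3))
E
```

```text
t 4.78 deck xy mm [ 22.5 -23.8] z 35.7 yaw rel -0.0034 tilt [-0.0062  0.0005] F deck [-15.6  -0.5  10.8]
```

View pics/w4.png

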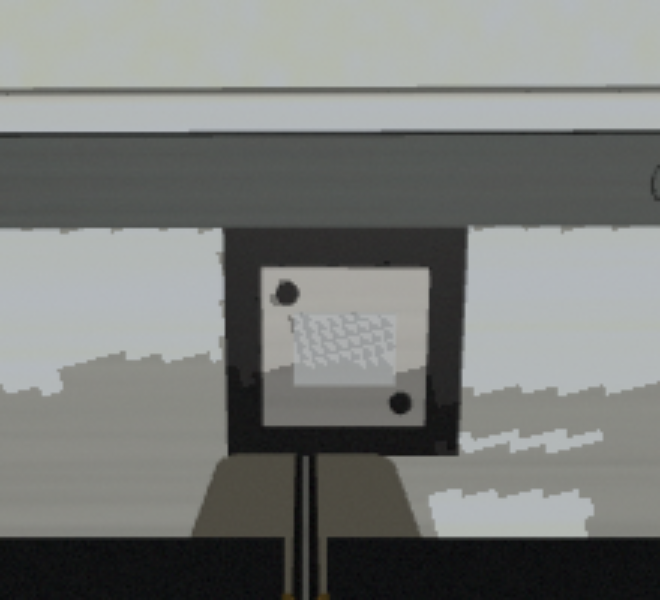

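The chip lies flat against the rail at px (223–466). I'll back off, lift, and turn the hand 90° to push along +y with the same flat face.

Request:
{"op": "jog_arm", "data": {
  "steps": [
    [1, -0.006, 0, 0, 0, 0, 0],
    [1, -0.016, 0, 0, 0, 0, 0],
    [1, -0.02, 0.01, -0.02, 0, 0, 0],
    [1, -0.02, 0.025, -0.04, 0, 0, -0.18],
    [1, -0.01, 0.042, -0.045, 0, 0, -0.36]
  ]
}}

```text
t: 5.4
tool_pos: [0.5518, -0.0803, 0.0826]
orientation: [-3.137, -0.173, 0.005]
force: [-0.3, 0.2, 0.1]
opening: 0.0002
```

Request:
{"op": "jog_arm", "data": {
  "steps": [
    [1, 0, 0, 0, 0, 0, -0.18],
    [1, 0, 0, 0, 0, 0, -0.36],
    [1, 0, 0, 0, 0, 0, -0.54],
    [1, 0, 0, 0, 0, 0, -0.72],
    [1, 0, 0, 0, 0, 0, -0.9]
  ]
}}

```text
t: 6.02
tool_pos: [0.5516, -0.0802, 0.0826]
orientation: [-2.744, -1.528, 0.004]
force: [0.0, 0.3, -0.7]
opening: 0.0006
```

```bash
python3 go.py 46 -68 75
```

```text
t 6.03 deck xy mm [ 13.  -65.9] z 82.6 yaw rel 1.269 tilt [-0.0028 -0.0003] F deck [-0.   0.3 -0.7]
tool shift [0.0078 0.0322 0.0075]
```

Request:
{"op": "jog_arm", "data": {
  "steps": [
    [1, 0.008, 0.016, 0, 0, 0, -0.15],
    [1, 0.008, 0.032, 0, 0, 0, -0.302],
    [1, 0.008, 0.032, 0, 0, 0, -0.302]
  ]
}}

```text
t: 6.4
tool_pos: [0.5834, -0.0906, 0.0827]
orientation: [-2.484, -1.921, 0.003]
force: [-0.2, -1.0, -0.4]
opening: 0.0002
```

```bash
python3 - <<'E'
from go import *
c=robot.read_camera("wrist");im=c["image"][:,:,::-1]
s,T=where()
w=np.r_[O+.046*X-.068*Y,.0365]
print("tool shift",(T[:3,:3].T@(w-T[:3,3])).round(4), "tilt fix rx,ry",R.from_matrix(T[:3,:3].T).apply([0,0,-1]).round(4))
np.savez("w5.npz",im=im,T=T@c["tool_from_camera"],mtx=c["mtx"])
cv2.imwrite("pics/w5.png",im)
E
```

```text
t 6.45 deck xy mm [ 45.7 -67.8] z 82.4 yaw rel 1.5673 tilt [-0.0029 -0.0002] F deck [-0.5 -0.3  0.7]
tool shift [-0.0002  0.0004  0.0459] tilt fix rx,ry [9.0e-04 2.8e-03 1.0e+00]
```

View pics/w5.png

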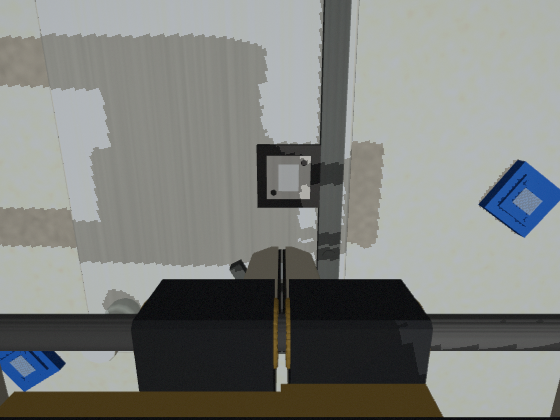

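Request:
{"op": "jog_arm", "data": {
  "steps": [
    [1, 0, 0, 0.023, 0, 0, 0],
    [1, 0, 0, 0.046, 0, 0.003, -0.004],
    [1, 0, 0, 0.046, 0, 0.003, -0.004],
    [1, 0.006, 0.0005, 0.046, 0, 0.003, -0.004],
    [1, 0.012, 0.001, 0.046, 0, 0.003, -0.004]
  ]
}}

```text
t: 7.08
tool_pos: [0.5865, -0.0784, 0.0367]
orientation: [-2.482, -1.92, -0.0]
force: [-0.2, 0.3, 0.3]
opening: 0.0004
```

```bash
python3 go.py 47 -20 36.5
```

```text
t 7.08 deck xy mm [ 46.4 -55.3] z 36.7 yaw rel 1.5701 tilt [-0.0021  0.0027] F deck [-0.2  0.3  0.3]
tool shift [0.0353 0.0006 0.0002]
```

Request:
{"op": "jog_arm", "data": {
  "steps": [
    [1, 0.007, 0.0003, 0, 0, 0, 0],
    [1, 0.014, 0.0006, 0, 0, 0, 0],
    [1, 0.021, 0.0009, 0, 0, 0, 0],
    [1, 0.028, 0.0012, 0, 0, 0, 0],
    [1, 0.035, 0.0015, 0, 0, 0, 0]
  ]
}}

```text
t: 7.7
tool_pos: [0.5969, -0.0444, 0.0367]
orientation: [-2.482, -1.92, 0.0]
force: [-0.4, -1.1, 0.3]
opening: 0.0007
```

```bash
python3 - <<'E'
from go import *
c=robot.read_camera("wrist");im=c["image"][:,:,::-1]
s,T=where()
cv2.imwrite("pics/w6.png",im)
E
```

```text
t 7.75 deck xy mm [ 47.9 -19. ] z 36.7 yaw rel 1.5704 tilt [-0.0019  0.0032] F deck [0.1 0.7 0.6]
```

View pics/w6.png

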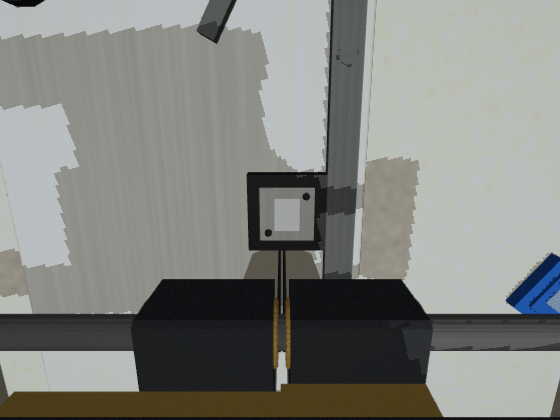

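```bash
python3 - <<'E'
import cv2,numpy as np
im=cv2.imread("pics/w6.png");z=im[150:270,230:350]
cv2.imwrite("pics/w6z.png",cv2.resize(np.clip(z*1.5,0,255).astype(np.uint8),None,fx=5,fy=5,interpolation=cv2.INTER_CUBIC))
E
```

```text
(no output)
```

View pics/w6z.png

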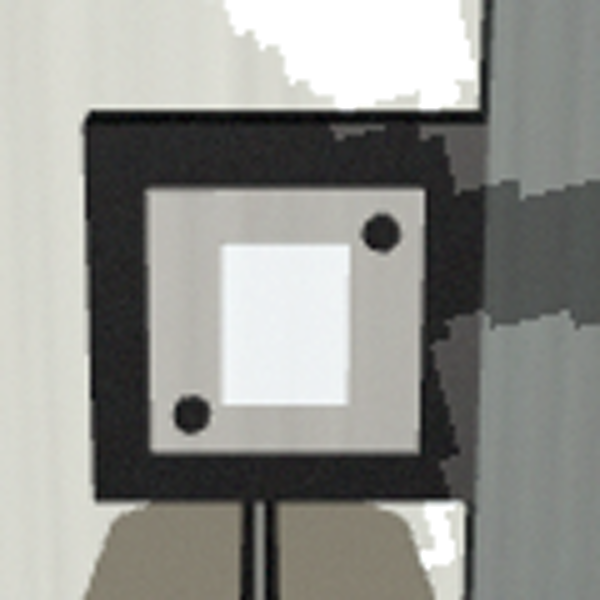

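The chip is flush with the rail and square, so I'll continue.

Request:
{"op": "jog_arm", "data": {
  "steps": [
    [1, 0.009, 0.0003, 0, 0, 0, 0],
    [1, 0.018, 0.0006, 0, 0, 0, 0],
    [1, 0.027, 0.0009, 0, 0, 0, 0],
    [1, 0.036, 0.0012, 0, 0, 0, 0],
    [1, 0.045, 0.0014, 0, 0, 0, 0]
  ]
}}

```text
t: 8.38
tool_pos: [0.61, 0.0002, 0.0369]
orientation: [-2.481, -1.921, -0.001]
force: [0.2, -0.3, 0.4]
opening: 0.0003
```

Request:
{"op": "jog_arm", "data": {
  "steps": [
    [1, 0.008, 0.0002, 0, 0, 0, 0],
    [1, 0.016, 0.0004, 0, 0, 0, 0],
    [1, 0.024, 0.0006, 0, 0, 0, 0],
    [1, 0.032, 0.0008, 0, 0, 0, 0],
    [1, 0.038, 0.001, 0, 0, 0, 0]
  ]
}}

```text
t: 9.0
tool_pos: [0.6206, 0.0373, 0.0369]
orientation: [-2.481, -1.921, -0.001]
force: [0.3, -0.9, 0.6]
opening: 0.0005
```

```bash
python3 - <<'E'
from go import *
c=robot.read_camera("wrist");im=c["image"][:,:,::-1]
s,T=where()
cv2.imwrite("pics/w7.png",cv2.resize(im[60:290,170:400],None,fx=2.6,fy=2.6,interpolation=cv2.INTER_CUBIC))
E
```

```text
t 9.05 deck xy mm [50.4 65.8] z 37.0 yaw rel 1.5709 tilt [-0.0016  0.0035] F deck [-0.1  0.3  0.1]
```

View pics/w7.png

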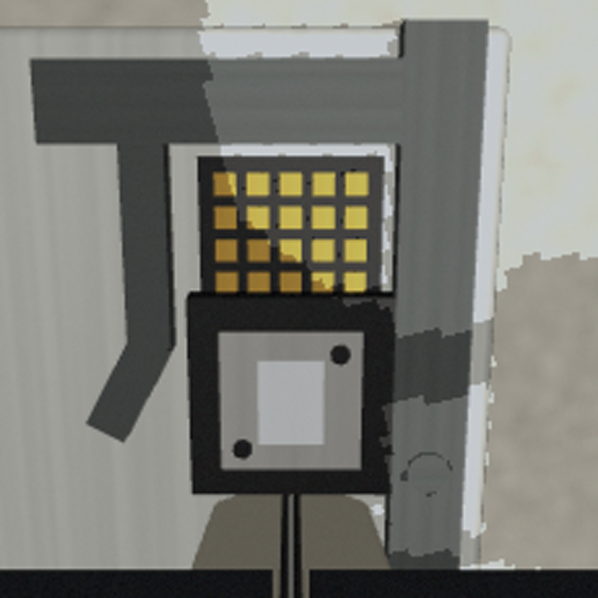

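The chip is entering the pocket flush with the rail.

Request:
{"op": "jog_arm", "data": {
  "steps": [
    [1, 0.006, 0.0001, 0, 0, 0, 0],
    [1, 0.012, 0.0002, 0, 0, 0, 0],
    [1, 0.017, 0.0003, 0, 0, 0, 0],
    [1, 0.021, 0.0004, 0, 0, 0, 0],
    [1, 0.023, 0.0005, 0, 0, 0, 0]
  ]
}}

```text
t: 9.68
tool_pos: [0.627, 0.0603, 0.0371]
orientation: [-2.481, -1.921, -0.001]
force: [-0.6, -0.4, 0.7]
opening: 0.0005
```

Request:
{"op": "jog_arm", "data": {
  "steps": [
    [1, 0.001, 0, 0, 0, 0, 0],
    [1, 0.002, 0, 0, 0, 0, 0],
    [1, 0.003, 0, 0, 0, 0, 0],
    [1, 0.0035, 0, 0, 0, 0, 0]
  ]
}}

```text
t: 10.18
tool_pos: [0.6277, 0.0631, 0.037]
orientation: [-2.481, -1.922, 0.0]
force: [-1.6, -4.1, 0.4]
opening: 0.0003
```

```bash
python3 - <<'E'
from go import *
c=robot.read_camera("wrist");im=c["image"][:,:,::-1]
s,T=where()
cv2.imwrite("pics/w8.png",cv2.resize(im[100:290,170:400],None,fx=3,fy=3,interpolation=cv2.INTER_CUBIC))
E
```

```text
t 10.22 deck xy mm [50.8 91.9] z 37.0 yaw rel 1.5709 tilt [-0.0021  0.0026] F deck [-1.5 -4.3  0.7]
```

View pics/w8.png

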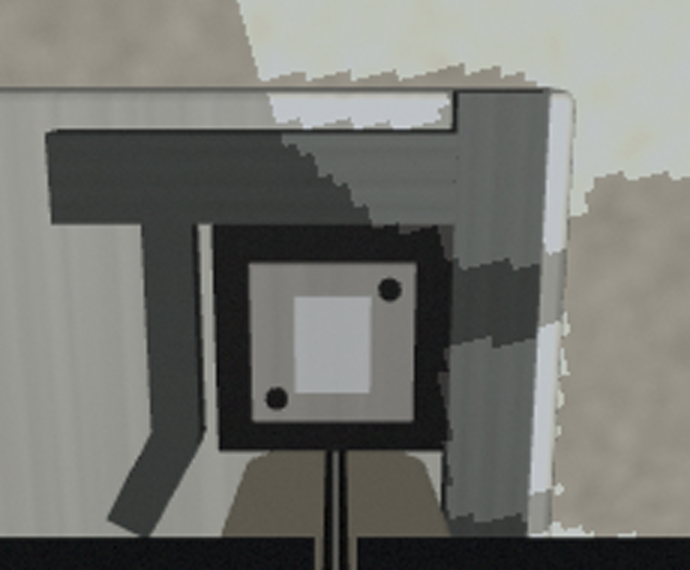

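Request:
{"op": "jog_arm", "data": {
  "steps": [
    [1, 0.001, 0.0002, 0, 0, 0, 0],
    [1, 0.002, 0.0004, 0, 0, 0, 0],
    [1, 0.002, 0.0004, 0, 0, 0, 0]
  ]
}}

```text
t: 10.6
tool_pos: [0.6278, 0.0632, 0.037]
orientation: [-2.482, -1.921, 0.005]
force: [-4.2, -10.1, 5.2]
opening: 0.0004
```

Request:
{"op": "jog_arm", "data": {
  "steps": [
    [1, -0.006, 0, 0, 0, 0, 0],
    [1, -0.02, 0, 0, 0, 0, 0],
    [1, -0.035, 0, -0.02, 0, 0, 0],
    [1, -0.05, 0, -0.06, 0, 0, 0],
    [1, -0.06, 0, -0.1, 0, 0, 0]
  ]
}}

```text
t: 11.22
tool_pos: [0.613, 0.0036, 0.1395]
orientation: [-2.483, -1.921, 0.004]
force: [0.6, 0.2, -0.1]
opening: 0.0003
```

```bash
python3 - <<'E'
from go import *
c=robot.read_camera("wrist");im=c["image"][:,:,::-1]
s,T=where()
np.savez("w9.npz",im=im,T=T@c["tool_from_camera"],mtx=c["mtx"])
cv2.imwrite("pics/w9.png",im)
c=robot.read_camera("scene");im=c["image"][:,:,::-1]
cv2.imwrite("pics/s9.png",cv2.resize(im[180:275,200:350],None,fx=5,fy=5,interpolation=cv2.INTER_CUBIC))
E
```

```text
t 11.28 deck xy mm [54.9 30.3] z 146.6 yaw rel 1.5692 tilt [ 0.0055 -0.001 ] F deck [ 2.8 -0.1  4.9]
```

View pics/w9.png

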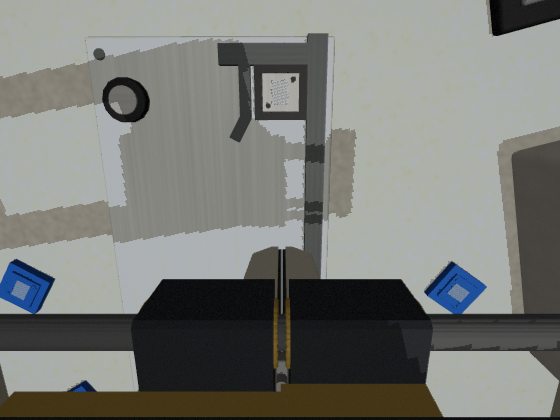

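View pics/s9.png

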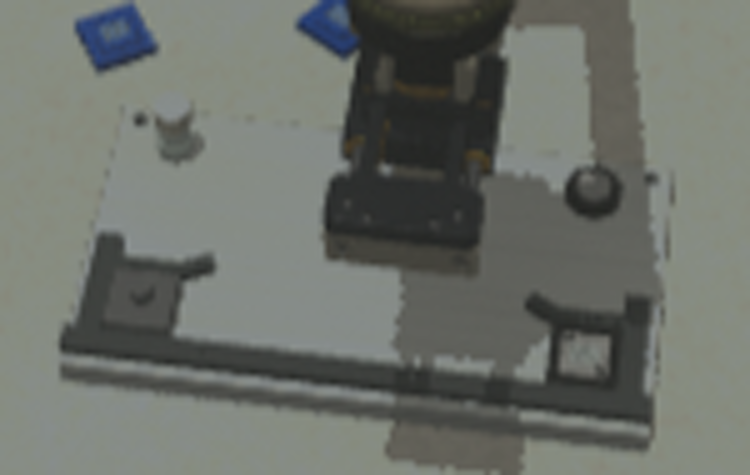

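Request:
{"op": "jog_arm", "data": {
  "steps": [
    [1, 0, 0, -0.01, 0, 0, 0],
    [1, 0, 0, -0.01, 0, 0, 0]
  ]
}}

```text
t: 11.58
tool_pos: [0.6177, 0.0028, 0.157]
orientation: [2.48, 1.917, 0.011]
force: [0.6, -0.4, -0.9]
opening: 0.0004
```

```bash
python3 - <<'E'
from go import *
from meas import big
s,T=where()
c=robot.read_camera("wrist");im=c["image"][:,:,::-1]
cv2.imwrite("pics/w10.png",cv2.resize(im[30:150,210:340],None,fx=5,fy=5,interpolation=cv2.INTER_CUBIC))
Tc=T@c["tool_from_camera"]
hsv=cv2.cvtColor(im,cv2.COLOR_BGR2HSV);g=hsv[...,2]
m=(g>125)&(hsv[...,1]<60);m=m.astype(np.uint8)
n,l,st,ce=cv2.connectedComponentsWithStats(m)
for i in range(1,n):
    x,y,w,h,a=st[i]
    if 240<ce[i][0]<310 and 50<ce[i][1]<130 and a>200:
        r=cv2.minAreaRect(np.argwhere(l==i)[:,::-1].astype(np.float32));p=ray(c,cv2.boxPoints(r),.03,Tc)
        print("lid",r,(deck(p.mean(0))*1e3).round(1),np.linalg.norm(np.diff(p,axis=0),axis=1).round(4),"ang rel deck",(np.arctan2(*(p[1]-p[0])[[1,0]])-yw)%(np.pi/2))
E
```

```text
t 11.57 deck xy mm [56.3 31. ] z 157.0 yaw rel 1.5688 tilt [ 0.0099 -0.0009] F deck [ 0.7 -0.3 -0.9]
lid ((271.5, 94.0), (34.0, 33.0), 90.0) [ 50.5 121.1] [0.0249 0.0247 0.0256] ang rel deck 1.5694572281760693
```

View pics/w10.png

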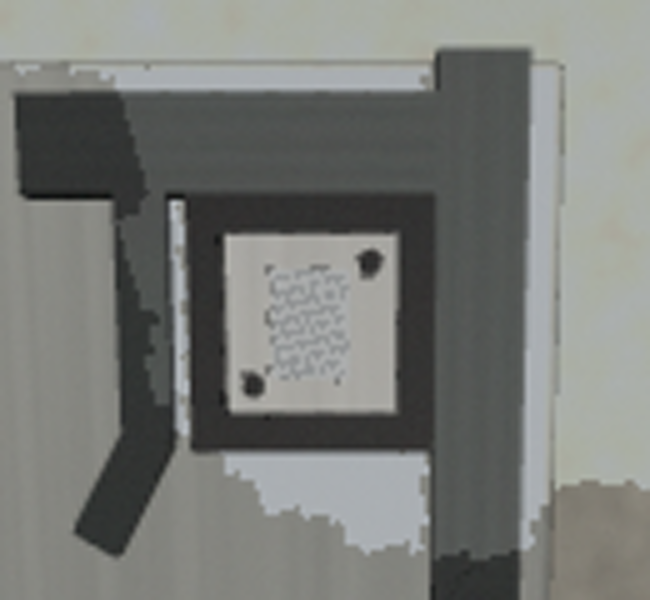

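The chip sits flush with both rail and stop. The lid centre measures (50.5, 121.1) mm against a nominal (51, 121), and it is square to within about 0.002 rad. The hand is clear.

```bash
python3 -c "
from plant import robot
print(robot.read_state()['t'],robot.close_job())"
```

```text
the job is handed in; nothing more can be done
11.625 None
```

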